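# Free a locker door by pressing its sprung hook

## Task

Two plywood lockers stand on the bench, each held shut by a sprung hook that lies just below a slot in its top. On the wider locker, the one with a window in its door, press the hook down through the slot so that the door springs ajar, then swing that door wide open, about square to the locker's front. Leave the narrower locker shut.

Things in the scene. Friction and masses are not known exactly. Their poses are not given: they have to be found in the camera images.
- wide_slot (a point): Centre of the slot in the wider locker's top, level with the top face, 180 mm above the bench; axes turn with the locker (x: from door to back, y: along the slot). Slot 42 (x) by 72 (y). In it the hook's ribbed steel pad, 34 by 60, face 10 below the top face; pushed 8 further down it frees the door, stop at 15; 3 to 8 N, springs back. Locker 120 deep, 190 wide, fixed, window in its door.
- wide_hinge (a point): Top of the wider locker's vertical door hinge line, 180 mm above the bench, at its left (+y) front edge, in the plane of the door's inner face; axes as wide_slot. Shut, the door runs 190 towards -y from here; it is 14 thick, its top edge 1 below the locker's top, its foot 33 above the bench. Inside, 77 to 113 from the hinge and 44 to 58 below the top, a steel staple stands 23 off it.
- wide_door (a joint): Opening angle of the wider locker's door, rad: 0 shut, grows as its free (-y) edge swings towards the robot, stop at 1.75. Once the hook is pressed, a leaf spring near the hinge (120 mm below the top) pushes it to about 0.65 within a second; beyond that it turns easily (0.1 N m) and stays where it is left.
- narrow_door (a joint): Opening angle, rad, 0 shut, of the other, narrower locker's door (140 mm wide, slatted front); held by a hook of the same kind; must stay shut.

How it is judged:
On the way:
1. the wider locker's door has sprung ajar (more than 0.3 rad) (value of joint wide_door above 0.3 rad), for 0.1 s.
At the end, for the whole second after the job is handed in: The wider locker's door stands open by more than 1.2 rad (about 70 degrees) and is at rest; the narrower locker's door is shut (below 0.05 rad) (value of joint wide_door above 1.2 rad and velocity of joint wide_door below 0.1 rad/s and value of joint narrow_door below 0.05 rad); the robot touches nothing.
It fails at once if the narrower locker's door comes open (more than 0.1 rad) (value of joint narrow_door above 0.1 rad).
It also fails if it takes over 42 s, if anything falls off the work surface, if the arm or the gripper's body presses on something with over 40 N, if the wrist force passes 120 N, or if a joint passes its speed limit or range.

## Robot

A 7-joint arm with a two-finger parallel gripper is mounted at the origin on a cart in front of the work surface, level with it; the furniture and walls round the work are solid. World frame = base frame: x ahead of the robot, y to its left, z up, the work surface at z = 0. Lengths are in m, angles in rad, forces in N, time in s.
With the tool pointing down it reaches from about 0.4 to 0.85 m from the base axis. Payload 4.5 kg.
Tool frame: the origin (TCP) lies midway between the tips of the shut fingers; the grasp point (between the pads) lies 19 mm behind it; z points along the fingers, y is the line along which they close (so a half turn about z gives the same grasp; the last joint's range is limited). The gripper opens to 88 mm and grips with 3 to 60 N. Pads are 18 mm wide; open, the fingers measure 123 mm over their backs; the gripper's body (75 mm by 187 mm) begins 45 mm behind the grasp point.
Start: joints at [-1.297, 0.689, -0.195, 1.565, 0.157, 0.902, -0.215], TCP at [0.148, 0.607, 0.239] pointing down, gripper open.
Joint ranges: [-3.01, 3.01], [-0.46, 2.08], [-1.47, 1.51], [0.13, 2.56], [-1, 4.14], [0.04, 2.09], [-2.66, 2.66]. Speed limits (rad/s): [2.57, 2.57, 3.14, 3.14, 3.14, 3.14, 3.14].

## Interface

Orientations are given as a rotation vector (axis times angle).
In Python, from plant import manip gives the robot as it stands. The module is installed in compiled form; this text tells all that it offers.
- The arm moves only by the shell command python3 -m creep 'ROWS' [FORCE]. ROWS is a JSON object of lists of equal length, an entry for each row: "turn": the turn, a rotation vector about the tool's x, y, z in rad, a list of three; "xyz": the shift along the tool's x, y, z in m, a list of three; "gripper": the gripper command: -1 is shut, 1 is fully open, values between are in proportion. In form: {"turn": [[ax, ay, az], ...], "xyz": [[tx, ty, tz], ...], "gripper": [gripper, ...]}. A call has 1 to 8 rows; each row is the pose to reach, as a shift and turn from the pose commanded when the call began, along the tool's axes at that moment; what a row does not reach only later rows make up. A row lasts 1/8 s, in which the tool goes at most 62.5 mm and 10.7 degrees, less where a joint would pass 70% of its speed; a pose out of reach is approached as far as the arm can. A call with a gripper value outside its range is refused whole. The fingers move at their own pace and stop on an object; FORCE is the grip in N (left out, the last holds). Time passes only in rows, so rows that repeat a pose let the fingers close. It gives the time, the measured TCP pose, the force, the opening and the grip force at its end, in the units of the state.
- manip.sense(): the state, without advancing time (a new reading comes with each control period).
- manip.camera(name): name is "side" or "top" or "wrist"; returns a dict with "image" (384x512x3 uint8, blue, green, red), "range_z" (384x512 float32, m along the optical axis (not along the pixel's ray), 0 where there is no reading), "camera_matrix" (3x3 intrinsics, pixels), "pose" (4x4, takes a point from camera to world coordinates); the wrist camera has in their place "mount" (4x4, takes a point from camera to tool coordinates, whose origin is the TCP and whose axes are the flange's). Camera axes: x right, y down, z forward; pixel columns grow to the right and rows downward; lengths in m; the calibration is good to about 2 mm. A picture is of the moment at which its call begins: read the wrist's pose just before it.
- manip.finish_job(): hands the job in; it is judged then, once.
Trained networks look in a picture, given as the dict that the camera call returned (one of the last four; its "shot" number tells which), for a name from the list of things; names that differ only in an ending like _2 or _b are one class to them, and where a whole thing is asked for, a point or a joint stands for the part that bears it (a point fixed in the world has none). Each returns a list of dicts, best first, with "score" (0 to 1); they miss things now and then, are a little off and sometimes report something else, mostly with a low value. They report only what shows in the picture. A call takes as long as a camera call.
- manip.trace(picture, target): "region" (384x512 bool, what is visible of it) and "rect" ([centre column, centre row, width, height] in pixels, round what is visible of it).
The state is a dict: "clock": time; "joints": joint angles; "joint_vel": joint speeds; "joint_efforts": joint torques, N m; "position": TCP position; "eef_rot": TCP orientation; "contact_force": force on the tool from outside, world axes, zero at the start; "moment": the same for the moment, N m; "finger_gap": finger opening in m; "gripper_force": force on a finger pad.
Only numpy, scipy, OpenCV 4.12 (cv2) and the standard library are available. Lean on these libraries where they do the work, as an engineer would, in place of code of your own. Each camera call takes 0.05 s, during which the arm holds its last target. There are 200 camera calls.

## Working session

There is one attempt and no reset: what is moved stays moved. The work goes in short steps, Python scripts to look and compute and a shell command to move; the robot and the scene stay as the last step left them, time stands still between calls to the robot, and variables do not carry over. Pictures are saved under pics/ and viewed, at most 10 in all, crops included, and the job is handed in when it is done.

```bash
mkdir -p pics; cat > h.py <<'E'
import numpy as np, cv2
from plant import manip
from scipy.spatial.transform import Rotation as R
def pts(c,T=None):
    K=c["camera_matrix"];z=c["range_z"];v,u=np.mgrid[:384,:512]
    p=np.stack([(u-K[0,2])/K[0,0]*z,(v-K[1,2])/K[1,1]*z,z],-1)
    T=c["pose"] if T is None else T
    w=p@T[:3,:3].T+T[:3,3]; w[z==0]=np.nan
    return w
E
python3 - <<'E'
from h import *
s=manip.sense();print(s["clock"],s["position"],s["eef_rot"],s["finger_gap"])
print(R.from_rotvec(s["eef_rot"]).as_matrix().round(3))
ims=[]
for n in("top","side"):
    c=manip.camera(n);im=c["image"].copy();w=pts(c)
    print(n,c["pose"].round(2).tolist())
    for t in("wide_slot","wide_door","wide_hinge","narrow_door"):
        try:
            for r in manip.trace(c,t)[:2]:
                m=r["region"];print(n,t,round(r["score"],2),np.round(r["rect"]),np.nanmedian(w[m],0).round(3))
        except Exception as e: print(t,e)
    np.save(n+"_w.npy",w);cv2.imwrite(f"pics/{n}.png",im)
E
```

```text
0.0 [0.14835376 0.6064737  0.23791629] [-3.75722145e-01 -3.11896384e+00  2.91012769e-03] 0.08814024499802975
[[-0.971  0.237 -0.   ]
 [ 0.237  0.971 -0.002]
 [-0.    -0.002 -1.   ]]
top [[0.01, -1.0, 0.09, 0.52], [-1.0, -0.01, -0.02, 0.17], [0.02, -0.09, -1.0, 0.97], [0.0, 0.0, 0.0, 1.0]]
top wide_door 0.66 [363. 210.  95.  21.] [ 0.559 -0.083  0.177]
top wide_hinge 0.87 [364. 183. 100.  75.] [ 0.617 -0.094  0.179]
top narrow_door 0.63 [212. 208.  68.  15.] [0.558 0.253 0.179]
side [[-1.0, -0.04, 0.03, 0.56], [-0.05, 0.57, -0.82, 0.98], [0.02, -0.82, -0.57, 0.7], [0.0, 0.0, 0.0, 1.0]]
side wide_slot 0.95 [244. 147.  62.  74.] [ 0.618 -0.015  0.157]
side wide_door 0.57 [267. 151.  15.  74.] [ 0.559 -0.057  0.13 ]
side wide_hinge 0.89 [246. 148.  53.  73.] [ 0.619 -0.015  0.157]
side narrow_door 0.81 [262. 230.  15.  91.] [0.56  0.304 0.15 ]
```

View pics/top.png

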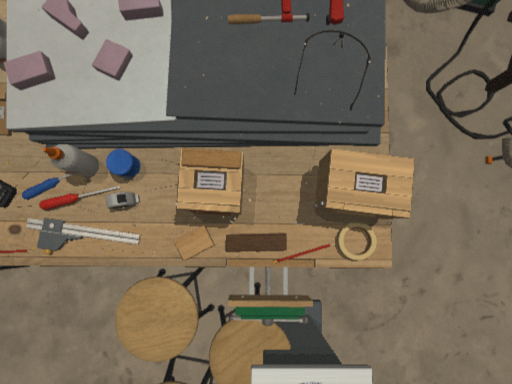

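View pics/side.png

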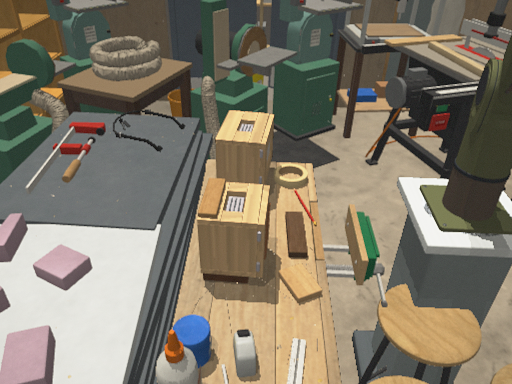

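```bash
python3 - <<'E'
from h import *
w=np.load("top_w.npy")
m=np.abs(w[...,2]-.18)<.006
n,l,st,ce=cv2.connectedComponentsWithStats(m.astype(np.uint8))
for i in range(1,n):
    if st[i,4]<200: continue
    p=w[l==i];r=cv2.minAreaRect(p[:,:2].astype(np.float32));print(st[i],r,cv2.boxPoints(r).round(3).tolist(),np.median(p[:,2]))
m=(w[...,2]<.174)&(w[...,2]>.16)
n,l,st,ce=cv2.connectedComponentsWithStats(m.astype(np.uint8))
for i in range(1,n):
    if st[i,4]<80: continue
    p=w[l==i];r=cv2.minAreaRect(p[:,:2].astype(np.float32));print("pad",st[i],r,p.mean(0).round(3))
E
```

```text
[    7     0   379   129 40470] ((0.8967907428741455, 0.2922402024269104), (0.3057698607444763, 0.884506344795227), 1.4390370845794678) [[0.7329999804496765, 0.7310000061988831], [0.7549999952316284, -0.15399999916553497], [1.0609999895095825, -0.1459999978542328], [1.0390000343322754, 0.7379999756813049]] 0.18016353010227126
[ 177  148   66   64 2208] ((0.6213923096656799, 0.2580752372741699), (0.1410830169916153, 0.1344470977783203), 86.99396514892578) [[0.5509999990463257, 0.19099999964237213], [0.6850000023841858, 0.18400000035762787], [0.6919999718666077, 0.32499998807907104], [0.5580000281333923, 0.3319999873638153]] 0.18044441543942885
[ 326  148   89   70 4432] ((0.6199448704719543, -0.10278946161270142), (0.19198296964168549, 0.13623540103435516), 83.8564224243164) [[0.5419999957084656, -0.19099999964237213], [0.6769999861717224, -0.20600000023841858], [0.6980000138282776, -0.014999999664723873], [0.5619999766349792, -0.0]] 0.18004433981209506
pad [129 117 254  10 463] ((0.7606465816497803, 0.1555664837360382), (0.015327098779380322, 0.5836901068687439), 0.2062881886959076) [0.76  0.159 0.167]
pad [  9 120 119  11 230] ((0.7423903346061707, 0.5831520557403564), (0.006164662539958954, 0.26711389422416687), 5.04152250289917) [0.743 0.581 0.167]
pad [321 150  10  58  87] ((0.6291847825050354, -0.00415255781263113), (0.014065046794712543, 0.1316024661064148), 86.91719818115234) [ 0.621 -0.007  0.167]
pad [197 172  28  16 393] ((0.6222062706947327, 0.25785574316978455), (0.06007453799247742, 0.0340031273663044), 87.62137603759766) [0.622 0.258 0.171]
pad [356 174  27  18 385] ((0.6207519173622131, -0.10186973214149475), (0.05957219749689102, 0.03390637785196304), 83.85566711425781) [ 0.62  -0.102  0.17 ]
```

Both lockers are clear. The wide one is at about px (370,183), with its pad at (0.621, -0.102) and a yaw of about -6.1°. The narrow one is at px (210,181), with a raised block at its rear. I'll move over the wide slot with the fingers shut.

```bash
python3 -m creep '{"turn":[[0,0,-0.07],[0,0,-0.13],[0,0,-0.13],[0,0,-0.13],[0,0,-0.13],[0,0,-0.13],[0,0,-0.13],[0,0,-0.13]],"xyz":[[-0.02,-0.018,-0.02],[-0.06,-0.055,-0.02],[-0.1,-0.092,-0.02],[-0.14,-0.129,-0.02],[-0.18,-0.165,-0.02],[-0.22,-0.202,-0.02],[-0.26,-0.239,-0.02],[-0.3,-0.276,-0.02]],"gripper":[-1,-1,-1,-1,-1,-1,-1,-1]}' 20
python3 - <<'E'
from h import *
s=manip.sense();M=R.from_rotvec(s["eef_rot"]).as_matrix();print(s["joints"],M.round(3))
y=np.array([.106,.994,0]);print("turn z",np.arctan2(M[:,0]@y*-1,M[:,1]@y))
print(M.T@(np.array([.621,-.102,.21])-s["position"]))
E
```

```text
clock: 1.5
position: [0.3753, 0.2665, 0.259]
eef_rot: [0.172, 3.136, 0.001]
contact_force: [0.6, 0.6, 0.7]
finger_gap: 0.0103
gripper_force: 0.0
[-0.52677648  0.45524004 -0.28170753  2.01491865  0.19220965  0.69513896
  0.53184923] [[-0.994  0.109  0.001]
 [ 0.109  0.994  0.001]
 [-0.001  0.001 -1.   ]]
turn z -0.0034084051468117552
[-0.28447893 -0.33940422  0.04897885]
```

```bash
python3 -m creep '{"turn":[[0,0,0],[0,0,0],[0,0,0],[0,0,0],[0,0,0],[0,0,0],[0,0,0],[0,0,0]],"xyz":[[-0.035,-0.042,0],[-0.07,-0.084,0],[-0.105,-0.126,0],[-0.142,-0.17,0],[-0.18,-0.215,0],[-0.225,-0.268,0],[-0.265,-0.316,0],[-0.284,-0.339,0]],"gripper":[-1,-1,-1,-1,-1,-1,-1,-1]}' 20
python3 - <<'E'
from h import *
s=manip.sense();M=R.from_rotvec(s["eef_rot"]).as_matrix()
T=np.eye(4);T[:3,:3]=M;T[:3,3]=s["position"]
c=manip.camera("wrist");w=pts(c,T@c["mount"]);cv2.imwrite("pics/wr.png",c["image"])
m=(np.abs(w[...,2]-.17)<.0045)&(w[...,2]<.175)&(np.abs(w[...,0]-.62)<.06)&(np.abs(w[...,1]+.1)<.07)
n,l,st,ce=cv2.connectedComponentsWithStats(m.astype(np.uint8))
for i in range(1,n):
    if st[i,4]<80: continue
    p=w[l==i];r=cv2.minAreaRect(p[:,:2].astype(np.float32));print("pad",st[i],r,p.mean(0).round(3))
print(s["position"],M.T@(np.array([.621,-.102,.19])-s["position"]))
E
```

```text
clock: 2.5
position: [0.6206, -0.1045, 0.2585]
eef_rot: [0.179, 3.136, -0.002]
contact_force: [-0.2, 0.3, 0.0]
finger_gap: 0.0003
gripper_force: 0.0
pad [208 172  89  48 316] ((0.6218175292015076, -0.10280793905258179), (0.07275103032588959, 0.0414707288146019), 83.5386962890625) [ 0.635 -0.104  0.171]
pad [ 217  174   71   38 2650] ((0.6205778121948242, -0.10267101228237152), (0.060118284076452255, 0.03391963616013527), 83.80831909179688) [ 0.62  -0.103  0.17 ]
[ 0.62058072 -0.10445577  0.25851981] [-7.81941695e-05  2.58566517e-03  6.85162705e-02]
```

View pics/wr.png

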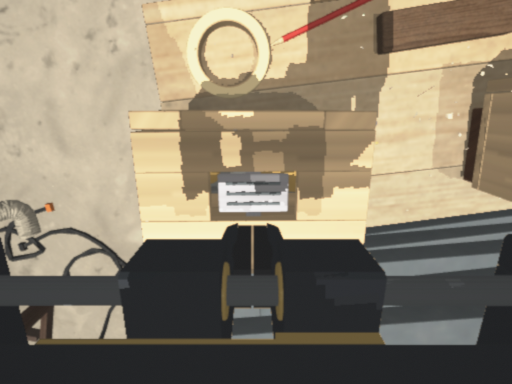

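The wrist view shows the pad centred in the slot at px (253,193), directly under the fingers. I'll press down, then retract.

```bash
python3 -m creep '{"turn":[[0,0,0],[0,0,0],[0,0,0],[0,0,0],[0,0,0],[0,0,0],[0,0,0],[0,0,0]],"xyz":[[0,0.002,0.03],[0,0.002,0.06],[0,0.002,0.08],[0,0.002,0.09],[0,0.002,0.1],[0,0.002,0.1],[0,0.002,0.1],[0,0.002,0.1]],"gripper":[-1,-1,-1,-1,-1,-1,-1,-1]}' 20
python3 - <<'E'
from h import *
c=manip.camera("side");w=pts(c);cv2.imwrite("pics/s2.png",cv2.resize(c["image"][80:240,150:350],None,fx=3,fy=3))
E
```

```text
clock: 3.55
position: [0.6123, -0.0973, 0.1591]
eef_rot: [-0.171, -3.122, 0.001]
contact_force: [-17.1, 2.2, 16.0]
finger_gap: 0.001
gripper_force: 9.4
```

View pics/s2.png

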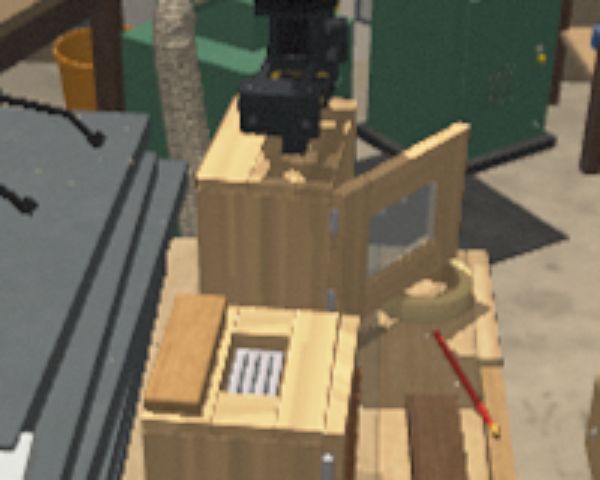

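The crop shows the wide door ajar by about 0.65 rad (px 340–465), and the narrow one is still shut. I'll retract, measure the door and plan the sweep.

```bash
python3 -m creep '{"turn":[[0,0,0],[0,0,0],[0,0,0],[0,0,0],[0,0,0]],"xyz":[[0,0,-0.02],[0,0,-0.05],[0,0,-0.09],[0,0,-0.09],[0,0,-0.09]],"gripper":[-1,-1,-1,-1,-1]}' 20
cat >> h.py <<'E'
H=np.array([.576,-.0015]);X=np.array([.994,-.106]);Y=np.array([.106,.994])
def door():
    c=manip.camera("top");w=pts(c);q=(w[...,:2]-H);a=q@X;b=q@Y
    m=(a<-.03)&(a>-.25)&(b>-.2)&(b<.05)&(w[...,2]>.165)&(w[...,2]<.19)
    aa,bb=a[m],b[m]; return m.sum(), np.median(np.arctan2(-aa,-bb)) if m.any() else None
def P(th,r,o):
    d=-Y*np.cos(th)-X*np.sin(th);n=X*np.cos(th)-Y*np.sin(th);return H+r*d+o*n
E
python3 - <<'E'
from h import *
print("door",door())
s=manip.sense();M=R.from_rotvec(s["eef_rot"]).as_matrix();print(s["position"],M.round(3))
for th,o,z in((.65,.05,.25),(.65,.05,.145),(.65,.02,.145),(.85,.02,.145),(1.1,.02,.145),(1.3,.02,.145),(1.5,.02,.145),(1.5,.06,.145)):
    p=P(th,.15,o);print(th,o,p.round(3),(M.T@(np.r_[p,z]-s["position"])).round(3))
E
```

```text
clock: 4.22
position: [0.6193, -0.0983, 0.2485]
eef_rot: [-0.172, -3.137, 0.0]
contact_force: [-0.3, -0.2, -0.3]
finger_gap: 0.0007
gripper_force: 0.0
door (np.int64(483), np.float64(0.7185410209747074))
[ 0.61893501 -0.09822466  0.24784959] [[-0.994  0.109 -0.002]
 [ 0.109  0.994  0.   ]
 [ 0.002 -0.    -1.   ]]
0.65 0.05 [ 0.509 -0.145] [ 0.104 -0.058 -0.002]
0.65 0.05 [ 0.509 -0.145] [ 0.104 -0.058  0.103]
0.65 0.02 [ 0.488 -0.124] [ 0.127 -0.04   0.103]
0.85 0.02 [ 0.465 -0.104] [ 0.152 -0.023  0.103]
1.1 0.02 [ 0.443 -0.074] [0.177 0.005 0.103]
1.3 0.02 [ 0.431 -0.046] [0.192 0.032 0.103]
1.5 0.02 [ 0.425 -0.016] [0.201 0.06  0.103]
1.5 0.06 [ 0.424 -0.056] [0.198 0.021 0.103]
```

```bash
python3 -m creep '{"turn":[[0,0,0],[0,0,0],[0,0,0],[0,0,0],[0,0,0],[0,0,0],[0,0,0],[0,0,0]],"xyz":[[0.03,-0.017,0],[0.07,-0.04,0],[0.1,-0.058,0],[0.104,-0.058,0],[0.104,-0.058,0.03],[0.104,-0.058,0.07],[0.104,-0.058,0.1],[0.104,-0.058,0.103]],"gripper":[-1,-1,-1,-1,-1,-1,-1,-1]}' 20
python3 - <<'E'
from h import *
s=manip.sense();M=R.from_rotvec(s["eef_rot"]).as_matrix();print(s["position"],s["contact_force"])
for th in(.65,.8,.95,1.1,1.25,1.4,1.5):
    p=P(th,.15,.02);print(th,(M.T@(np.r_[p,.145]-s["position"])).round(3))
E
```

```text
clock: 5.28
position: [0.5091, -0.1434, 0.1434]
eef_rot: [-0.17, -3.133, -0.002]
contact_force: [-0.1, -0.0, 0.8]
finger_gap: 0.0003
gripper_force: 0.0
[ 0.50909688 -0.14337894  0.14341591] [-0.09515224 -0.03686522  0.78065958]
0.65 [ 0.023  0.017 -0.001]
0.8 [ 0.042  0.029 -0.001]
0.95 [ 0.059  0.045 -0.001]
1.1 [ 0.073  0.062 -0.001]
1.25 [ 0.085  0.082 -0.001]
1.4 [ 0.093  0.103 -0.001]
1.5 [ 0.097  0.117 -0.001]
```

```bash
python3 -m creep '{"turn":[[0,0,0],[0,0,0],[0,0,0],[0,0,0],[0,0,0],[0,0,0],[0,0,0],[0,0,0]],"xyz":[[0.012,0.009,0],[0.023,0.017,0],[0.033,0.023,0],[0.042,0.029,0],[0.051,0.037,0],[0.059,0.045,0],[0.067,0.054,0],[0.073,0.062,0]],"gripper":[-1,-1,-1,-1,-1,-1,-1,-1]}' 20
python3 -m creep '{"turn":[[0,0,0],[0,0,0],[0,0,0],[0,0,0],[0,0,0],[0,0,0],[0,0,0],[0,0,0]],"xyz":[[0.006,0.01,0],[0.012,0.02,0],[0.016,0.03,0],[0.02,0.041,0],[0.022,0.048,0],[0.024,0.055,0],[0.024,0.055,0],[0.024,0.055,0]],"gripper":[-1,-1,-1,-1,-1,-1,-1,-1]}' 20
python3 - <<'E'
from h import *
print("door",door()); c=manip.camera("side");cv2.imwrite("pics/s3.png",cv2.resize(c["image"][80:240,150:350],None,fx=3,fy=3))
E
```

```text
clock: 6.28
position: [0.4437, -0.0742, 0.1457]
eef_rot: [-0.172, -3.137, -0.0]
contact_force: [0.8, -0.5, -1.0]
finger_gap: 0.0003
gripper_force: 0.3
clock: 7.28
position: [0.4262, -0.0178, 0.1457]
eef_rot: [-0.173, -3.137, 0.0]
contact_force: [0.6, -0.3, 0.3]
finger_gap: 0.0002
gripper_force: 0.0
door (np.int64(400), np.float64(1.5815105384814587))
```

View pics/s3.png

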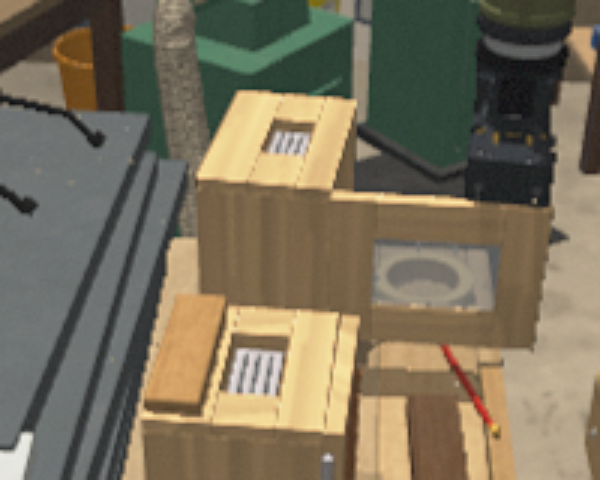

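The door now stands about square (px 330–550), with the gripper behind it, and the narrow door is shut. I'll back away from the door in -y, lift, and check.

```bash
python3 -m creep '{"turn":[[0,0,0],[0,0,0],[0,0,0],[0,0,0],[0,0,0],[0,0,0],[0,0,0],[0,0,0]],"xyz":[[0,-0.02,0],[0,-0.045,0],[0,-0.05,0],[0,-0.05,-0.03],[0,-0.05,-0.08],[0,-0.05,-0.12],[0,-0.05,-0.12],[0,-0.05,-0.12]],"gripper":[-1,-1,-1,-1,-1,-1,-1,-1]}' 20
python3 - <<'E'
from h import *
print(door());c=manip.camera("side");print([ (r["score"],r["rect"]) for r in manip.trace(c,"narrow_door")[:1]])
s=manip.sense();print(s["position"],s["contact_force"])
print(manip.finish_job())
E
```

```text
clock: 8.38
position: [0.4204, -0.067, 0.2652]
eef_rot: [-0.172, -3.136, -0.0]
contact_force: [-0.7, 0.4, 0.0]
finger_gap: 0.0004
gripper_force: 0.0
(np.int64(533), np.float64(1.5687667328343475))
[(0.96, [264.0, 229.8, 17.7, 91.6])]
[ 0.4200507  -0.06708408  0.26454011] [ 0.28684541 -0.6031727   0.28256643]
the job is handed in; nothing more can be done
None
```

The wider locker's door stands open at about 1.5 rad, the narrower locker still looks shut, the arm is clear of both, and the job was handed in at about 8.5 s of the 42 s allowed; no verdict was returned.

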